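# Hang up the ear defenders after grinding

## Task

First swing the arm of the hanger stand round until it lies squarely over the white mark on the stand's base. Then hang the ear defenders over the arm, the headband's crown pad resting on the bar between the post and the end knob with one ear cup on either side, and let go so that they hang still with the arm still over the mark. Set them down gently, and leave the clay plate, the jar and the roller where they are.

Things in the scene. Friction and masses are not known exactly. Their poses are not given: they have to be found in the camera images.
- stand: hanger stand, fixed to the table: round dark steel base 260 mm across and 12 mm thick, upright steel post 18 mm thick with a hub 28 mm thick on top (z 188 to 222 mm). Origin: centre of the base's underside, on the post's axis; z up. Its -y axis points from the post over the mark.
- mark (a point): middle of the white bar mark on top of the base: 30 mm wide, 50 mm long, lying radially, 100 mm from the post's axis along the stand's -y. The arm belongs straight above it.
- swing (a joint): swing of the arm about the post (rad), positive counter-clockwise seen from above; 0 = exactly over the mark; limits -1.5 and 0.5. It starts well off the mark on the negative side. Stiff swivel: it takes about 2 N at 150 mm from the post and stays where it is left.
- bar_hang (a point): point on the axis of the arm, 110 mm from the post's axis, 205 mm above the table. The arm is a level round steel bar 14 mm thick, its top at 212 mm, bare from 14 to 190 mm from the post's axis. The point turns with the arm: its y axis runs along the bar, -y pointing outwards to the free end.
- bar_tip (a point): outer end of the arm, on its axis, 204 mm from the post's axis: face of the black end knob, which is 24 mm thick and 14 mm long.
- muffs: ear defenders, rigid, about 0.26 kg, standing upright on their two cups: 172 mm across the cups (x), 70 mm deep (y), 185 mm high. Origin: centre of the underside, between the cups; z up to the crown, x from cup to cup, y across the headband. Cups 88 mm high, 84 mm gap between their cushions, open arch above up to the crown pad. Alike either way round.
- crown (a point): middle of the underside of the crown pad of the ear defenders, 163 mm above their origin. The pad is the padded block at the top of the headband: 60 mm long (x), 30 mm wide (y), 22 mm thick, its top 185 mm above the origin; it is the place to grip, across its 30 mm width, with the fingertips not reaching below its underside.
- plate: unfired grey clay plate, 210 mm across, 26 mm high, standing on the table; leave alone. Origin: centre of its underside.
- jar: glaze jar with a white lid, 64 mm thick, 90 mm high; leave alone. Origin: centre of its underside.
- roller: wooden clay roller lying down, 200 mm long (x), 32 mm thick; leave alone. Origin: below its middle, at table level.
Not all that is in view belongs to the job. There is more than one size of the muffs; the job needs the largest.

How it is judged:
By the outcome, as a careful person would: the job done as asked, in the order asked, and still so for the second after the job is handed in, with the robot touching nothing.
It also fails if it takes over 59 s, if anything falls off the work surface, if the arm or the gripper's body presses on something with over 40 N, if the wrist force passes 120 N, or if a joint passes its speed limit or range.

## Robot

A 6-joint arm with a two-finger parallel gripper is mounted at the origin on the work surface. World frame = base frame: x ahead of the robot, y to its left, z up, the work surface at z = 0. Lengths are in m, angles in rad, forces in N, time in s.
With the tool pointing down it reaches from about 0.35 to 1 m from the base axis. Payload 7.1 kg.
Tool frame: the origin (TCP) lies midway between the tips of the shut fingers; the grasp point (between the pads) lies robot.hold_point_z behind it (robot.hold_point_z is the distance from the TCP to the grasp point, in m); z points along the fingers, y is the line along which they close (so a half turn about z gives the same grasp; the last joint's range is limited). The gripper opens to 85 mm and grips with 20 to 120 N. Pads are 22 mm wide; open, the fingers measure 114 mm over their backs; the gripper's body (76 mm by 85 mm) begins 54 mm behind the grasp point. The pads swing forward as they close: fully open they stand 13 mm farther back than shut.
Start: joints at [1.141, 0.423, 1.63, -0, 1.089, -0.019], TCP at [0.25, 0.573, 0.231] pointing down, gripper open.
Joint ranges: [-3, 3], [-0.9, 2.11], [0.09, 2.58], [-1.31, 4.45], [0.11, 2.69], [-2.54, 2.54]. Speed limits (rad/s): [2.39, 2.39, 3.01, 3.14, 3.14, 3.14].

## Interface

Orientations are given as a unit quaternion [w, x, y, z].
In Python, from bench import robot gives the robot as it stands. The module is installed in compiled form; this text tells all that it offers.
- The arm moves only by the tool drive_tool, never from a script. Its argument "commands" is a list of rows, each an object of numbers: "hand": the opening, from 0 (shut) to 1 (fully open); "tx", "ty", "tz": the shift along the tool's x, y, z scaled (see below); "ax", "ay", "az": the turn, a rotation vector about the tool's x, y, z scaled (see below). In form: [{"hand": .., "tx": .., "ty": .., "tz": .., "ax": .., "ay": .., "az": ..}, ...]. A call has 1 to 5 rows; each row is the pose to reach, as a shift and turn from the pose commanded when the call began, along the tool's axes at that moment; what a row does not reach only later rows make up. The controller multiplies each number of a shift by 25 cm and each number of a turn by 45 degrees. A row lasts 1/12 s, in which the tool goes at most 41.7 mm and 7.16 degrees, less where a joint would pass 70% of its speed; a pose out of reach is approached as far as the arm can. A call with a number of a shift or a turn outside -1 to 1 is refused whole. A call with a gripper value outside its range is refused whole. The fingers move at their own pace and stop on an object; "squeeze" is the grip in N (left out, the last holds). Time passes only in rows, so rows that repeat a pose let the fingers close. It gives the time, the measured TCP pose, the force, the opening and the grip force at its end, in the units of the state.
- robot.read_state(): the state, without advancing time (a new reading comes with each control period).
- robot.snapshot(name): name is "scene" or "top" or "wrist"; returns a dict with "frame" (400x640x3 uint8, red, green, blue), "fx", "fy", "cx", "cy" (pixels), "rvec" (rotation vector, rad) and "tvec" (3), from world to camera coordinates, as OpenCV has them. Camera axes: x right, y down, z forward; pixel columns grow to the right and rows downward; lengths in m; the calibration is good to about 2 mm. A picture is of the moment at which its call begins. There is no depth.
- robot.sign_off(): hands the job in; it is judged then, once.
Trained networks look in a picture, given as the dict that the camera call returned (one of the last four; its "shot" number tells which), for a name from the list of things; names that differ only in an ending like _2 or _b are one class to them, and where a whole thing is asked for, a point or a joint stands for the part that bears it (a point fixed in the world has none). Each returns a list of dicts, best first, with "confidence" (0 to 1); they miss things now and then, are a little off and sometimes report something else, mostly with a low value. They report only what shows in the picture. A call takes as long as a camera call. They do not tell look-alikes from the thing itself.
- robot.trace(name, picture): "region" (400x640 bool, what is visible of it) and "extent" ([left, top, right, bottom] in pixels, round what is visible of it).
- robot.pinpoint(name, picture): "at" ([column, row] in pixels: a listed point, or the origin of a listed thing).
The state is a dict: "time_s": time; "joint_positions": joint angles; "qd": joint speeds; "tau": joint torques, N m; "tool_pos": TCP position; "eef_rot": TCP orientation; "contact_force": force on the tool from outside, world axes, zero at the start; "moment": the same for the moment, N m; "finger_gap": finger opening in m; "grip_force": force on a finger pad.
Only numpy, scipy, OpenCV 4.12 (cv2) and the standard library are available. Lean on these libraries where they do the work, as an engineer would, in place of code of your own. Each camera call takes 0.05 s, during which the arm holds its last target. There are 200 camera calls.

## Working session

There is one attempt and no reset: what is moved stays moved. The work goes in short steps, Python scripts to look and compute and a tool call to move; the robot and the scene stay as the last step left them, time stands still between calls to the robot, and variables do not carry over. Pictures are saved under pics/ and viewed, at most 10 in all, crops included, and the job is handed in when it is done.

Besides the shell and the picture viewer there is one more tool, called after "Emit:" by a JSON object that holds its "method" and its "body". drive_tool: Moves the arm, as the interface text tells. Its arguments: {"type":"object","properties":{"commands":{"type":"array","items":{"type":"object","properties":{"hand":{"type":"number"},"tx":{"type":"number","minimum":-1,"maximum":1},"ty":{"type":"number","minimum":-1,"maximum":1},"tz":{"type":"number","minimum":-1,"maximum":1},"ax":{"type":"number","minimum":-1,"maximum":1},"ay":{"type":"number","minimum":-1,"maximum":1},"az":{"type":"number","minimum":-1,"maximum":1}}}},"squeeze":{"type":"number"}},"required":["commands"]}

```bash
mkdir -p pics
cat > h.py <<'E'
import numpy as np, cv2
from bench import robot
def cam(p):
    R=cv2.Rodrigues(np.array(p["rvec"],float))[0]; t=np.array(p["tvec"],float).ravel(); return R,t
def onz(p,px,z):
    R,t=cam(p); d=R.T@np.array([(px[0]-p["cx"])/p["fx"],(px[1]-p["cy"])/p["fy"],1.]); c=-R.T@t
    return c+d*(z-c[2])/d[2]
def proj(p,X):
    R,t=cam(p); q=R@np.array(X,float)+t; return np.array([p["fx"]*q[0]/q[2]+p["cx"],p["fy"]*q[1]/q[2]+p["cy"]])
def tri(obs):
    A=[];b=[]
    for p,px in obs:
        R,t=cam(p); d=R.T@np.array([(px[0]-p["cx"])/p["fx"],(px[1]-p["cy"])/p["fy"],1.]); d/=np.linalg.norm(d); c=-R.T@t
        P=np.eye(3)-np.outer(d,d); A.append(P); b.append(P@c)
    return np.linalg.lstsq(np.vstack(A),np.hstack(b),rcond=None)[0]
def save(p,n): cv2.imwrite(f"pics/{n}.png",p["frame"][:,:,::-1])
E
cat > a.py <<'E'
from h import *
np.set_printoptions(precision=3,suppress=True)
S=robot.snapshot("scene");T=robot.snapshot("top")
cv2.imwrite("pics/both.png",cv2.resize(np.vstack([S["frame"],T["frame"]])[:,:,::-1],(480,600),interpolation=cv2.INTER_AREA))
save(S,"s0");save(T,"t0")
for n in ["stand","mark","bar_hang","bar_tip","muffs","crown","plate","jar","roller"]:
    for k,p in (("S",S),("T",T)):
        print(n,k,[(np.round(d["at"]).tolist(),round(d["confidence"],2)) for d in robot.pinpoint(n,p)][:5])
print(robot.hold_point_z, robot.read_state())
E
python3 a.py
```

```text
stand S [([383.0, 250.0], 0.74)]
stand T [([275.0, 180.0], 0.59)]
mark S [([352.0, 239.0], 0.86)]
mark T [([302.0, 186.0], 0.85)]
bar_hang S [([384.0, 173.0], 0.81)]
bar_hang T [([369.0, 131.0], 0.74), ([268.0, 211.0], 0.66)]
bar_tip S [([383.0, 146.0], 0.57)]
bar_tip T [([269.0, 242.0], 0.58)]
muffs S [([229.0, 232.0], 0.79), ([245.0, 171.0], 0.73), ([207.0, 212.0], 0.68)]
muffs T [([430.0, 221.0], 0.95), ([400.0, 190.0], 0.76), ([397.0, 264.0], 0.65)]
crown S [([244.0, 148.0], 0.97), ([225.0, 197.0], 0.86), ([194.0, 180.0], 0.58)]
crown T [([407.0, 194.0], 0.97), ([401.0, 264.0], 0.81), ([442.0, 220.0], 0.8)]
plate S [([263.0, 307.0], 0.6)]
plate T [([370.0, 130.0], 0.87)]
jar S [([170.0, 289.0], 0.65), ([232.0, 231.0], 0.62)]
jar T [([446.0, 141.0], 0.89)]
roller S [([458.0, 210.0], 0.69)]
roller T [([204.0, 215.0], 0.82)]
0.0187 {'time_s': 1.0, 'joint_positions': array([ 1.141,  0.423,  1.63 ,  0.   ,  1.089, -0.019]), 'qd': array([ 0.001,  0.   ,  0.   , -0.001,  0.001, -0.001]), 'tau': array([  0.002, -55.735, -28.215,   0.   ,   0.001,  -0.   ]), 'tool_pos': array([0.25 , 0.573, 0.231]), 'eef_rot': array([-0.   ,  0.204,  0.979,  0.   ]), 'contact_force': array([0.348, 0.687, 0.16 ]), 'moment': array([ 0.036, -0.009,  0.003]), 'grip_force': 0.0, 'finger_gap': 0.08535391664398348}
```

View pics/s0.png

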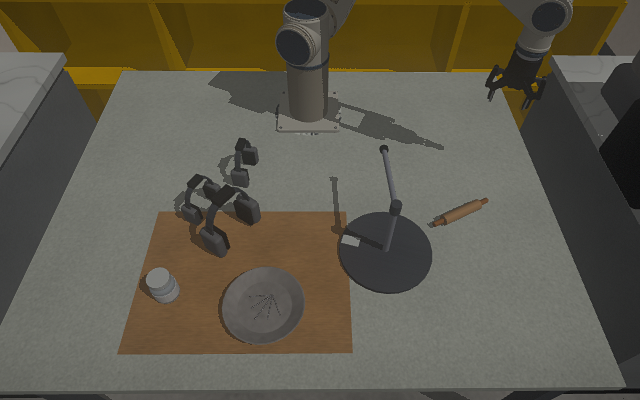

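View pics/t0.png

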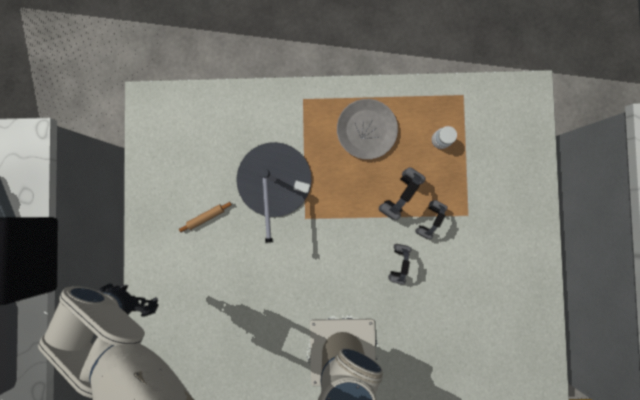

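```bash
cat > b.py <<'E'
from h import *
np.set_printoptions(precision=3,suppress=True)
S=robot.snapshot("scene");T=robot.snapshot("top")
for k,p in (("S",S),("T",T)):
    R,t=cam(p); print(k,"cam at",-R.T@t,p["fx"])
best=lambda n,p:[np.array(d["at"]) for d in robot.pinpoint(n,p)]
for n,z in [("stand",0),("mark",.012),("bar_tip",.205),("plate",0),("jar",0),("roller",0)]:
    a,b=best(n,S),best(n,T); print(n,onz(S,a[0],z),onz(T,b[0],z),tri([(S,a[0]),(T,b[0])]))
for n in ["muffs","crown"]:
    a,b=best(n,S),best(n,T)
    for x in a:
        for y in b:
            X=tri([(S,x),(T,y)]); e=max(np.linalg.norm(proj(S,X)-x),np.linalg.norm(proj(T,X)-y))
            if e<8: print(n,x,y,X,"err",e)
for d in robot.trace("muffs",S): print("S",d["extent"],d["confidence"])
for d in robot.trace("muffs",T): print("T",d["extent"],d["confidence"],cv2.minAreaRect(np.argwhere(d["region"])[:,::-1].astype(np.float32)))
E
python3 b.py
```

```text
S cam at [1.185 0.043 1.007] 414.4170286802184
T cam at [0.462 0.043 1.35 ] 391.6260424461241
stand [0.592 0.222 0.   ] [0.579 0.224 0.   ] [ 0.581  0.226 -0.019]
mark [0.568 0.132 0.012] [0.56  0.119 0.012] [0.561 0.126 0.001]
bar_tip [0.399 0.213 0.205] [0.383 0.219 0.205] [0.381 0.219 0.187]
plate [ 0.753 -0.091  0.   ] [ 0.747 -0.1    0.   ] [ 0.749 -0.097 -0.01 ]
jar [ 0.718 -0.354  0.   ] [ 0.707 -0.357  0.   ] [ 0.71  -0.362 -0.018]
roller [0.469 0.454 0.   ] [0.464 0.471 0.   ] [ 0.463  0.465 -0.007]
muffs [247. 171.] [399.2 264.8] [ 0.282 -0.197 -0.011] err 1.29521686010462
muffs [247. 171.] [399.3 191.7] [ 0.519 -0.145  0.257] err 5.965175867116017
muffs [205.  209.1] [428.3 219.9] [ 0.434 -0.306 -0.014] err 0.3264278569366539
muffs [230.  231.4] [399.2 264.8] [ 0.227 -0.306 -0.453] err 6.080527171796102
muffs [230.  231.4] [399.3 191.7] [ 0.533 -0.209  0.013] err 1.219781972383989
crown [193.7 179.4] [442.  218.4] [ 0.441 -0.307  0.133] err 1.6117221956649215
crown [223.7 194.8] [405.7 192.9] [ 0.521 -0.2    0.166] err 1.5001240116570955
crown [241.5 148.2] [405.7 192.9] [ 0.512 -0.149  0.328] err 6.294451750093629
crown [241.5 148.2] [401.2 265.8] [ 0.295 -0.189  0.106] err 0.9074190662274176
S [199.2, 185.6, 261.1, 258.6] 0.9
S [180.8, 177.9, 218.8, 224.5] 0.78
S [229.8, 142.2, 259.6, 182.9] 0.65
T [416.7, 201.9, 447.9, 239.9] 0.83 ((431.800048828125, 219.9000244140625), (19.230182647705078, 38.460365295410156), 26.56505012512207)
T [389.1, 247.0, 408.6, 283.6] 0.71 ((400.3243408203125, 263.5540466308594), (18.2482852935791, 38.4693603515625), 9.462322235107422)
T [379.5, 166.2, 424.0, 222.4] 0.64 ((401.9665832519531, 193.61309814453125), (24.661664962768555, 54.64348602294922), 34.87533187866211)
T [238.3, 141.3, 314.2, 240.3] 0.28 ((268.7490539550781, 185.59793090820312), (75.0803451538086, 90.88351440429688), 39.20720291137695)
```

The scene view shows three ear defenders: large at (230,225), medium at (200,200) and small at (245,160). In the top view they are at (403,193), (432,220) and (401,264). The stand is at (385,250), with its arm pointing toward the robot and the white mark at (350,241).

Measured crown heights are 166, 133 and 106 mm. Only the one at S(224,195)/T(406,193) fits the described 163 mm, so I choose that one and check it in a close crop.

```bash
cat >> h.py <<'E'
from scipy.spatial.transform import Rotation as Ro
np.set_printoptions(precision=3,suppress=True)
def Rt(yaw): # tool down, tool x at world angle yaw (deg)
    c,s=np.cos(np.radians(yaw)),np.sin(np.radians(yaw)); return np.array([[c,s,0],[s,-c,0],[0,0,-1.]])
def yaw_now():
    w,x,y,z=robot.read_state()["eef_rot"]; R=Ro.from_quat([x,y,z,w]).as_matrix(); return np.degrees(np.arctan2(R[1,0],R[0,0]))
def plan(pos,yaw,turn=None,cur=None,dmax=.19,amax=33):
    """print per-call shift/turn numbers to reach pos,yaw; turn = signed world yaw change in deg"""
    if cur is None:
        st=robot.read_state(); w,x,y,z=st["eef_rot"]; p=np.array(st["tool_pos"]); R=Ro.from_quat([x,y,z,w]).as_matrix()
    else: p,R=np.array(cur[0],float),Rt(cur[1])
    pos=np.array(pos,float); y0=np.degrees(np.arctan2(R[1,0],R[0,0]))
    if turn is None: turn=(yaw-y0+180)%360-180
    n=max(1,int(np.ceil(max(np.linalg.norm(pos-p)/dmax,abs(turn)/amax)-1e-6))); p0=p
    for i in range(1,n+1):
        q=p0+(pos-p0)*i/n; Q=Rt(y0+turn*i/n); t=R.T@(q-p)/.25; a=np.degrees(Ro.from_matrix(R.T@Q).as_rotvec())/45
        print("t",np.round(t,3),"a",np.round(a,3)); p,R=q,Q
E
python3 - <<'E'
from h import *
im=cv2.imread("pics/s0.png")[130:270,165:285]; tm=cv2.imread("pics/t0.png")[155:295,360:480]
cv2.imwrite("pics/c.png",cv2.resize(np.hstack([im,tm]),None,fx=3,fy=3,interpolation=cv2.INTER_CUBIC))
plan([.25,.573,.32],156.4-25,-25); print()
plan([.475,.22,.32],0,-131.4,cur=([.25,.573,.32],131.4))
E
```

```text
t [-0.002  0.001 -0.355] a [-0.     0.     0.556]

t [-0.414 -0.065  0.   ] a [0.   0.   0.73]
t [-0.383  0.17   0.   ] a [0.   0.   0.73]
t [-0.229  0.35   0.   ] a [0.   0.   0.73]
t [-0.002  0.419  0.   ] a [0.   0.   0.73]
```

View pics/c.png

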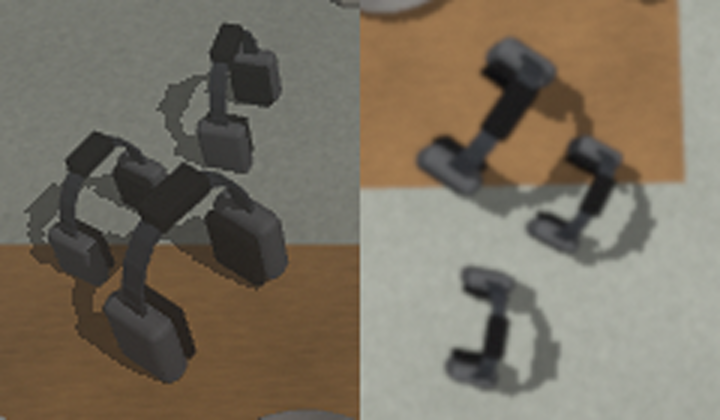

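The crop confirms it. The large set is at crop (195,265), original S(230,220), and the other two are clearly smaller. Next I move above the stand's arm.

Emit:
{"method": "drive_tool", "body": {"commands": [{"hand": 1, "tz": -0.355, "az": 0.556}, {"hand": 1, "tz": -0.355, "az": 0.556}, {"hand": 1, "tz": -0.355, "az": 0.556}, {"hand": 1, "tz": -0.355, "az": 0.556}]}}

```text
invalid input at $.commands[0]: expected keys hand, tx, ty, tz, ax, ay, az
```

Emit:
{"method": "drive_tool", "body": {"commands": [{"hand": 0.5, "tx": -0.414, "ty": -0.065, "az": 0.73}, {"hand": 0.5, "tx": -0.414, "ty": -0.065, "az": 0.73}, {"hand": 0.5, "tx": -0.414, "ty": -0.065, "az": 0.73}, {"hand": 0.5, "tx": -0.414, "ty": -0.065, "az": 0.73}, {"hand": 0.5, "tx": -0.414, "ty": -0.065, "az": 0.73}]}}

```text
invalid input at $.commands[0]: expected keys hand, tx, ty, tz, ax, ay, az
```

Emit:
{"method": "drive_tool", "body": {"commands": [{"hand": 0.5, "tx": -0.383, "ty": 0.17, "az": 0.73}, {"hand": 0.5, "tx": -0.383, "ty": 0.17, "az": 0.73}, {"hand": 0.5, "tx": -0.383, "ty": 0.17, "az": 0.73}, {"hand": 0.5, "tx": -0.383, "ty": 0.17, "az": 0.73}, {"hand": 0.5, "tx": -0.383, "ty": 0.17, "az": 0.73}]}}

```text
invalid input at $.commands[0]: expected keys hand, tx, ty, tz, ax, ay, az
```

Emit:
{"method": "drive_tool", "body": {"commands": [{"hand": 0.5, "tx": -0.229, "ty": 0.35, "az": 0.73}, {"hand": 0.5, "tx": -0.229, "ty": 0.35, "az": 0.73}, {"hand": 0.5, "tx": -0.229, "ty": 0.35, "az": 0.73}, {"hand": 0.5, "tx": -0.229, "ty": 0.35, "az": 0.73}, {"hand": 0.5, "tx": -0.229, "ty": 0.35, "az": 0.73}]}}

```text
invalid input at $.commands[0]: expected keys hand, tx, ty, tz, ax, ay, az
```

Emit:
{"method": "drive_tool", "body": {"commands": [{"hand": 0.5, "ty": 0.419, "az": 0.73}, {"hand": 0.5, "ty": 0.419, "az": 0.73}, {"hand": 0.5, "ty": 0.419, "az": 0.73}, {"hand": 0.5, "ty": 0.419, "az": 0.73}, {"hand": 0.5, "ty": 0.419, "az": 0.73}]}}

```text
invalid input at $.commands[0]: expected keys hand, tx, ty, tz, ax, ay, az
```

Run:
```python
from h import *
st=robot.read_state(); print(st["time_s"],st["tool_pos"],yaw_now(),st["joint_positions"],st["finger_gap"],st["contact_force"])
W=robot.snapshot("wrist"); save(W,"w1"); R,t=cam(W); print("cam",-R.T@t,R[2],W["fx"])
for n,z in [("stand",0),("mark",.012),("bar_hang",.205),("bar_tip",.205)]:
    print(n,[(d["at"],onz(W,d["at"],z),d["confidence"]) for d in robot.pinpoint(n,W)][:2])
```

```text
2.0 [0.25  0.573 0.231] 156.46048125563263 [ 1.141  0.423  1.63  -0.     1.089 -0.019] 0.0857196819141832 [0.394 0.205 0.584]
cam [0.189 0.601 0.374] [ 0.244 -0.106 -0.964] 332.16026293102914
stand []
mark []
bar_hang []
bar_tip []
```

View pics/w1.png

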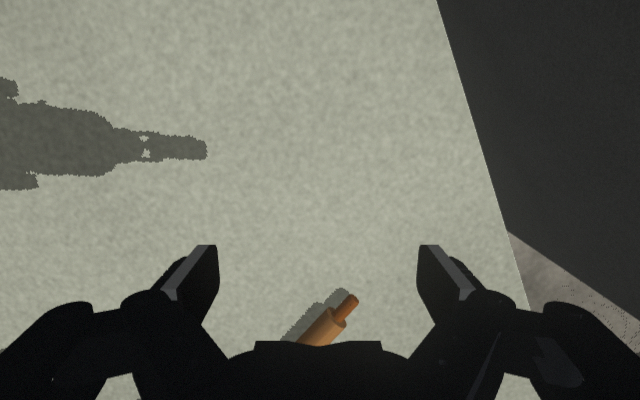

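The moves were refused because every row needs all the keys. The wrist picture shows only the roller end at (330,320) between the fingers. I'll resend with full rows.

Emit:
{"method": "drive_tool", "body": {"commands": [{"hand": 1, "tx": 0, "ty": 0, "tz": -0.355, "ax": 0, "ay": 0, "az": 0.556}, {"hand": 1, "tx": 0, "ty": 0, "tz": -0.355, "ax": 0, "ay": 0, "az": 0.556}, {"hand": 1, "tx": 0, "ty": 0, "tz": -0.355, "ax": 0, "ay": 0, "az": 0.556}, {"hand": 1, "tx": 0, "ty": 0, "tz": -0.355, "ax": 0, "ay": 0, "az": 0.556}]}}

```text
time_s: 2.58
tool_pos: [0.2504, 0.5748, 0.3245]
eef_rot: [0.0, 0.414, 0.91, 0.004]
contact_force: [0.7, 0.0, 0.4]
finger_gap: 0.0855
grip_force: 0.0
```

Emit:
{"method": "drive_tool", "body": {"commands": [{"hand": 0.5, "tx": -0.414, "ty": -0.065, "tz": 0, "ax": 0, "ay": 0, "az": 0.73}, {"hand": 0.5, "tx": -0.414, "ty": -0.065, "tz": 0, "ax": 0, "ay": 0, "az": 0.73}, {"hand": 0.5, "tx": -0.414, "ty": -0.065, "tz": 0, "ax": 0, "ay": 0, "az": 0.73}, {"hand": 0.5, "tx": -0.414, "ty": -0.065, "tz": 0, "ax": 0, "ay": 0, "az": 0.73}, {"hand": 0.5, "tx": -0.414, "ty": -0.065, "tz": 0, "ax": 0, "ay": 0, "az": 0.73}]}}

```text
time_s: 3.0
tool_pos: [0.3068, 0.4834, 0.3204]
eef_rot: [0.0, 0.655, 0.755, 0.0]
contact_force: [0.2, -0.2, 0.4]
finger_gap: 0.0428
grip_force: 0.0
```

Emit:
{"method": "drive_tool", "body": {"commands": [{"hand": 0.5, "tx": -0.383, "ty": 0.17, "tz": 0, "ax": 0, "ay": 0, "az": 0.73}, {"hand": 0.5, "tx": -0.383, "ty": 0.17, "tz": 0, "ax": 0, "ay": 0, "az": 0.73}, {"hand": 0.5, "tx": -0.383, "ty": 0.17, "tz": 0, "ax": 0, "ay": 0, "az": 0.73}, {"hand": 0.5, "tx": -0.383, "ty": 0.17, "tz": 0, "ax": 0, "ay": 0, "az": 0.73}, {"hand": 0.5, "tx": -0.383, "ty": 0.17, "tz": 0, "ax": 0, "ay": 0, "az": 0.73}]}}

```text
time_s: 3.42
tool_pos: [0.363, 0.395, 0.3203]
eef_rot: [-0.0, 0.842, 0.539, 0.0]
contact_force: [-0.5, 0.0, -0.1]
finger_gap: 0.0431
grip_force: 0.0
```

Emit:
{"method": "drive_tool", "body": {"commands": [{"hand": 0.5, "tx": -0.229, "ty": 0.35, "tz": 0, "ax": 0, "ay": 0, "az": 0.73}, {"hand": 0.5, "tx": -0.229, "ty": 0.35, "tz": 0, "ax": 0, "ay": 0, "az": 0.73}, {"hand": 0.5, "tx": -0.229, "ty": 0.35, "tz": 0, "ax": 0, "ay": 0, "az": 0.73}, {"hand": 0.5, "tx": -0.229, "ty": 0.35, "tz": 0, "ax": 0, "ay": 0, "az": 0.73}, {"hand": 0.5, "tx": -0.229, "ty": 0.35, "tz": 0, "ax": 0, "ay": 0, "az": 0.73}]}}

```text
time_s: 3.83
tool_pos: [0.4192, 0.3069, 0.3202]
eef_rot: [-0.0, 0.96, 0.279, 0.0]
contact_force: [-0.7, 0.1, -0.1]
finger_gap: 0.0427
grip_force: 0.0
```

Emit:
{"method": "drive_tool", "body": {"commands": [{"hand": 0.5, "tx": 0, "ty": 0.419, "tz": 0, "ax": 0, "ay": 0, "az": 0.73}, {"hand": 0.5, "tx": 0, "ty": 0.419, "tz": 0, "ax": 0, "ay": 0, "az": 0.73}, {"hand": 0.5, "tx": 0, "ty": 0.419, "tz": 0, "ax": 0, "ay": 0, "az": 0.73}, {"hand": 0.5, "tx": 0, "ty": 0.419, "tz": 0, "ax": 0, "ay": 0, "az": 0.73}, {"hand": 0.5, "tx": 0, "ty": 0.419, "tz": 0, "ax": 0, "ay": 0, "az": 0.73}]}}

```text
time_s: 4.25
tool_pos: [0.4761, 0.2189, 0.3201]
eef_rot: [0.0, 1.0, -0.004, 0.0]
contact_force: [-0.4, 0.6, 0.2]
finger_gap: 0.0426
grip_force: 0.0
```

```bash
cat > w.py <<'E'
from h import *
import sys
st=robot.read_state(); print(st["time_s"],st["tool_pos"],yaw_now(),st["joint_positions"],st["finger_gap"],st["contact_force"])
W=robot.snapshot("wrist"); save(W,sys.argv[1]); R,t=cam(W); print("cam",-R.T@t,R[2],W["fx"])
for n,z in [("stand",0),("mark",.012),("bar_hang",.205),("bar_tip",.205)]:
    print(n,[(np.array(d["at"]),onz(W,d["at"],z),d["confidence"]) for d in robot.pinpoint(n,W)][:2])
E
python3 w.py w2
```

```text
4.25 [0.476 0.219 0.32 ] -0.4761934722903892 [ 0.408  0.176  1.76  -0.     1.205  1.987] 0.042570159055219395 [-0.355  0.646  0.196]
cam [0.545 0.22  0.463] [-0.265  0.003 -0.964] 332.16026293102914
stand [(array([311.2,  68.8]), array([0.587, 0.228, 0.   ]), 0.61), (array([324.9, 292.5]), array([0.255, 0.211, 0.   ]), 0.22)]
mark [(array([386.8,  90.6]), array([0.558, 0.13 , 0.012]), 0.88)]
bar_hang [(array([316.5, 186.3]), array([0.48 , 0.221, 0.205]), 0.92)]
bar_tip [(array([323.4, 293.8]), array([0.382, 0.216, 0.205]), 0.96)]
```

View pics/w2.png

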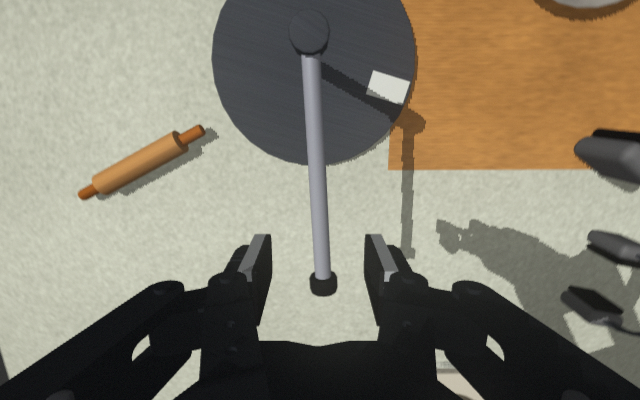

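The wrist view shows the hub at (309,33), the bar running down to the knob at (323,284), and the white mark at (388,87) on the base. I'll refine these with segmentation.

```bash
cat > m.py <<'E'
from h import *
from scipy.optimize import least_squares
W=robot.snapshot("wrist"); f=W["frame"]; hsv=cv2.cvtColor(f,cv2.COLOR_RGB2HSV)
a=np.array(robot.pinpoint("mark",W)[0]["at"])
m=((hsv[...,2]>150)&(hsv[...,1]<40)).astype(np.uint8)
n,l,s,c=cv2.connectedComponentsWithStats(m); i=min((k for k in range(1,n) if 100<s[k][4]<5000),key=lambda k:np.hypot(*(c[k]-a)))
M=onz(W,c[i],.012); print("mark px",c[i],s[i],M)
b=np.array([onz(W,q,.012)[:2]*1000 for q in np.argwhere(l==i)[:,::-1][:, :]],np.float32); print("mark rect mm",cv2.minAreaRect(b))
# base disc: fit edge of the dark region to a 130 mm circle at z=.012
d=((hsv[...,2]<95)&(hsv[...,1]<70)).astype(np.uint8); n,l,s,c=cv2.connectedComponentsWithStats(d)
lab=l[60,260]; cs,_=cv2.findContours((l==lab).astype(np.uint8),cv2.RETR_EXTERNAL,cv2.CHAIN_APPROX_NONE); cs=max(cs,key=len)[:,0]
P=np.array([onz(W,q,.012)[:2] for q in cs if q[1]>3])
r=least_squares(lambda v:np.hypot(P[:,0]-v[0],P[:,1]-v[1])-.13,[.585,.224],loss="soft_l1",f_scale=.002); e=abs(r.fun); print("base centre",r.x,"inliers",(np.abs(np.hypot(*(P-r.x).T)-.13)<.004).mean(),len(P))
v=M[:2]-r.x; print("mark dir",np.degrees(np.arctan2(v[1],v[0])),np.linalg.norm(v))
print("hub",onz(W,(309,33),.222), "tip",onz(W,robot.pinpoint("bar_tip",W)[0]["at"],.205))
E
python3 m.py
```

```text
mark px [390.28   86.239] [370  70  42  33 861] [0.564 0.128 0.012]
mark rect mm ((562.4583740234375, 129.34164428710938), (50.37651824951172, 29.765872955322266), 72.95487976074219)
base centre [0.596 0.225] inliers 0.5106060606060606 660
mark dir -108.4681200189061 0.10222378786900417
hub [0.588 0.228 0.222] tip [0.385 0.216 0.205]
```

The mark rectangle comes out at 50.4 × 29.8 mm, as it should. The post is at about (0.591, 0.2255), the mark direction is about −107°, and the bar is at −177.4°. I lower the fingers to straddle the bar, narrow the gap, then swing along the arc.

Emit:
{"method": "drive_tool", "body": {"commands": [{"hand": 0.5, "tx": -0.02, "ty": -0.004, "tz": 0.14, "ax": 0, "ay": 0, "az": -0.069}, {"hand": 0.5, "tx": -0.02, "ty": -0.004, "tz": 0.28, "ax": 0, "ay": 0, "az": -0.069}, {"hand": 0.5, "tx": -0.02, "ty": -0.004, "tz": 0.42, "ax": 0, "ay": 0, "az": -0.069}, {"hand": 0.5, "tx": -0.02, "ty": -0.004, "tz": 0.54, "ax": 0, "ay": 0, "az": -0.069}, {"hand": 0.28, "tx": -0.02, "ty": -0.004, "tz": 0.54, "ax": 0, "ay": 0, "az": -0.069}], "squeeze": 20}}

```text
time_s: 5.07
tool_pos: [0.4666, 0.2199, 0.1799]
eef_rot: [0.002, 1.0, 0.028, -0.005]
contact_force: [-1.0, -0.7, -1.4]
finger_gap: 0.0315
grip_force: 0.0
```

Emit:
{"method": "drive_tool", "body": {"commands": [{"hand": 0.28, "tx": 0, "ty": 0, "tz": 0, "ax": 0, "ay": 0, "az": 0}, {"hand": 0.28, "tx": 0, "ty": 0, "tz": 0, "ax": 0, "ay": 0, "az": 0}, {"hand": 0.28, "tx": 0.001, "ty": 0.025, "tz": 0, "ax": 0, "ay": 0, "az": -0.067}, {"hand": 0.28, "tx": 0.003, "ty": 0.05, "tz": 0, "ax": 0, "ay": 0, "az": -0.133}, {"hand": 0.28, "tx": 0.007, "ty": 0.083, "tz": 0, "ax": 0, "ay": 0, "az": -0.222}]}}

```text
time_s: 5.48
tool_pos: [0.4746, 0.2017, 0.1877]
eef_rot: [-0.001, 0.993, 0.116, 0.002]
contact_force: [-1.0, 2.4, -1.9]
finger_gap: 0.0238
grip_force: 1.4
```

Run:
```python
from h import *
s=robot.read_state(); print(s["time_s"],s["tool_pos"],yaw_now(),s["finger_gap"],s["contact_force"],s["joint_positions"])
```

```text
5.4833 [0.475 0.202 0.188] 13.308420889505943 0.023754997554382973 [-0.974  2.402 -1.908] [0.378 0.322 1.907 0.001 0.908 1.716]
```

Emit:
{"method": "drive_tool", "body": {"commands": [{"hand": 0.28, "tx": 0.002, "ty": 0.042, "tz": 0, "ax": 0, "ay": 0, "az": -0.111}, {"hand": 0.28, "tx": 0.007, "ty": 0.083, "tz": 0, "ax": 0, "ay": 0, "az": -0.222}, {"hand": 0.28, "tx": 0.016, "ty": 0.124, "tz": 0, "ax": 0, "ay": 0, "az": -0.333}, {"hand": 0.28, "tx": 0.029, "ty": 0.164, "tz": 0, "ax": 0, "ay": 0, "az": -0.444}, {"hand": 0.28, "tx": 0.045, "ty": 0.203, "tz": 0, "ax": 0, "ay": 0, "az": -0.556}]}}

```text
time_s: 5.9
tool_pos: [0.4963, 0.1539, 0.1875]
eef_rot: [-0.0, 0.944, 0.329, 0.001]
contact_force: [-3.4, 2.0, -0.1]
finger_gap: 0.0239
grip_force: 1.5
```

Emit:
{"method": "drive_tool", "body": {"commands": [{"hand": 0.28, "tx": 0.002, "ty": 0.042, "tz": 0, "ax": 0, "ay": 0, "az": -0.111}, {"hand": 0.28, "tx": 0.007, "ty": 0.083, "tz": 0, "ax": 0, "ay": 0, "az": -0.222}, {"hand": 0.28, "tx": 0.016, "ty": 0.124, "tz": 0, "ax": 0, "ay": 0, "az": -0.333}, {"hand": 0.28, "tx": 0.029, "ty": 0.164, "tz": 0, "ax": 0, "ay": 0, "az": -0.444}, {"hand": 0.28, "tx": 0.045, "ty": 0.203, "tz": 0, "ax": 0, "ay": 0, "az": -0.556}]}}

```text
time_s: 6.32
tool_pos: [0.5365, 0.1206, 0.1875]
eef_rot: [0.0, 0.851, 0.526, 0.001]
contact_force: [-4.0, -0.0, -0.2]
finger_gap: 0.0236
grip_force: 1.5
```

```bash
python3 w.py w3
python3 - <<'E'
from h import *
P=np.array([.591,.2255]); t=np.radians(-107.5)
plan(np.r_[P+.12*np.array([np.cos(t),np.sin(t)]),.186],72.5)
E
```

```text
6.3167 [0.536 0.121 0.187] 63.43395657970153 [0.199 0.37  1.832 0.    0.938 0.663] 0.023576174615779582 [-4.044 -0.037 -0.182]
cam [0.568 0.182 0.33 ] [-0.117 -0.237 -0.964] 332.16026293102914
stand [(array([337.4, 155.7]), array([0.563, 0.127, 0.   ]), 0.33)]
mark [(array([338.7, 155.4]), array([0.564, 0.128, 0.012]), 0.88), (array([587.6, 259. ]), array([ 0.751, -0.088,  0.012]), 0.61)]
bar_hang [(array([305.3, 256.4]), array([0.536, 0.129, 0.205]), 0.58)]
bar_tip []
t [-0.003  0.084  0.002] a [ 0.003 -0.002 -0.21 ]
```

View pics/w3.png

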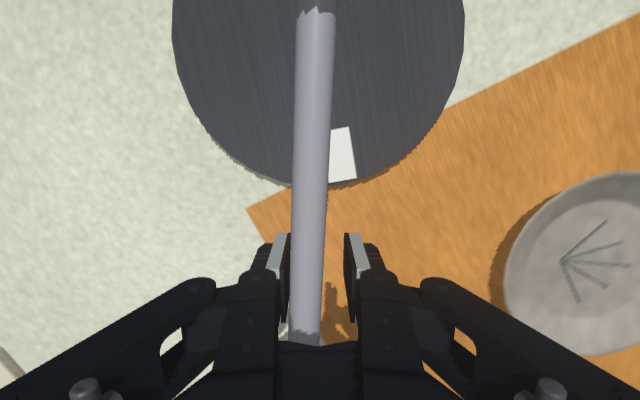

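The wrist view shows the bar between the fingers, just left of the mark at (342,155), so it needs about 9° more. I finish the arc, close to centre the bar, open and rise.

Emit:
{"method": "drive_tool", "body": {"commands": [{"hand": 0.28, "tx": -0.001, "ty": 0.028, "tz": 0, "ax": 0, "ay": 0, "az": -0.07}, {"hand": 0.28, "tx": -0.002, "ty": 0.056, "tz": 0, "ax": 0, "ay": 0, "az": -0.14}, {"hand": 0.28, "tx": -0.003, "ty": 0.084, "tz": 0.002, "ax": 0, "ay": 0, "az": -0.21}, {"hand": 0.28, "tx": -0.003, "ty": 0.084, "tz": 0.002, "ax": 0, "ay": 0, "az": -0.21}, {"hand": 0.1, "tx": -0.003, "ty": 0.084, "tz": 0.002, "ax": 0, "ay": 0, "az": -0.21}], "squeeze": 20}}

```text
time_s: 6.98
tool_pos: [0.5539, 0.111, 0.185]
eef_rot: [-0.0, 0.807, 0.591, -0.0]
contact_force: [2.4, -0.4, 7.1]
finger_gap: 0.0136
grip_force: 19.0
```

Emit:
{"method": "drive_tool", "body": {"commands": [{"hand": 0.1, "tx": 0, "ty": 0, "tz": 0, "ax": 0, "ay": 0, "az": 0}, {"hand": 0.1, "tx": 0, "ty": 0, "tz": 0, "ax": 0, "ay": 0, "az": 0}, {"hand": 0.1, "tx": 0, "ty": 0, "tz": 0, "ax": 0, "ay": 0, "az": 0}]}}

```text
time_s: 7.23
tool_pos: [0.554, 0.111, 0.185]
eef_rot: [-0.0, 0.806, 0.592, 0.0]
contact_force: [-3.3, 0.9, 6.3]
finger_gap: 0.0131
grip_force: 19.7
```

Emit:
{"method": "drive_tool", "body": {"commands": [{"hand": 0.6, "tx": 0, "ty": 0, "tz": 0, "ax": 0, "ay": 0, "az": 0}, {"hand": 0.6, "tx": 0, "ty": 0, "tz": 0, "ax": 0, "ay": 0, "az": 0}, {"hand": 0.6, "tx": 0, "ty": 0, "tz": 0, "ax": 0, "ay": 0, "az": 0}, {"hand": 0.6, "tx": 0, "ty": 0, "tz": 0, "ax": 0, "ay": 0, "az": 0}]}}

```text
time_s: 7.57
tool_pos: [0.5544, 0.1105, 0.1844]
eef_rot: [0.0, 0.806, 0.592, -0.0]
contact_force: [0.3, 1.1, 0.0]
finger_gap: 0.0513
grip_force: 0.0
```

Emit:
{"method": "drive_tool", "body": {"commands": [{"hand": 0.6, "tx": -0.08, "ty": 0, "tz": -0.15, "ax": 0, "ay": 0, "az": 0}, {"hand": 0.6, "tx": -0.16, "ty": 0, "tz": -0.3, "ax": 0, "ay": 0, "az": 0}, {"hand": 0.6, "tx": -0.24, "ty": 0, "tz": -0.45, "ax": 0, "ay": 0, "az": 0}, {"hand": 0.6, "tx": -0.32, "ty": 0, "tz": -0.6, "ax": 0, "ay": 0, "az": 0}, {"hand": 0.6, "tx": -0.32, "ty": 0, "tz": -0.6, "ax": 0, "ay": 0, "az": 0}]}}

```text
time_s: 7.98
tool_pos: [0.5328, 0.0321, 0.3416]
eef_rot: [0.003, 0.806, 0.591, 0.004]
contact_force: [1.4, 0.2, 0.1]
finger_gap: 0.0513
grip_force: 0.0
```

```bash
python3 w.py w4
```

```text
7.9833 [0.533 0.032 0.342] 72.52715539340055 [ 0.038  0.168  1.721 -0.001  1.243  0.344] 0.051260062838901416 [1.369 0.152 0.149]
cam [0.553 0.098 0.485] [-0.069 -0.254 -0.965] 332.16026293102914
stand []
mark [(array([315.2,  75.6]), array([0.565, 0.131, 0.012]), 0.67), (array([311.5, 188.6]), array([ 0.513, -0.017,  0.012]), 0.48)]
bar_hang [(array([308.9,  76.6]), array([0.555, 0.118, 0.205]), 0.72)]
bar_tip [(array([313.9, 188.8]), array([0.531, 0.029, 0.205]), 0.55), (array([315.3,  77.5]), array([0.56 , 0.116, 0.205]), 0.22)]
```

View pics/w4.png

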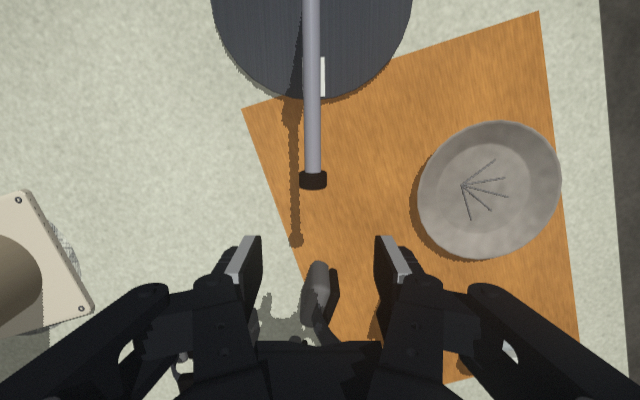

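The wrist view shows the bar running from (311,0) to the knob at (313,180), with a white sliver of the mark on its right at (323,76). I'll quantify the offset and get the muffs' pose from the same pictures.

```bash
cat > q.py <<'E'
from h import *
W=robot.snapshot("wrist"); T=robot.snapshot("top"); S=robot.snapshot("scene"); save(T,"t5"); save(S,"s5")
f=W["frame"]; g=cv2.cvtColor(f,cv2.COLOR_RGB2GRAY).astype(float)
for r in (20,60,70,80,90,110,130,150): print(r,g[r,296:334].astype(int))
P=np.array([.591,.2255])
for th in (-105.5,-107.5,-109.5):
    u=np.array([np.cos(np.radians(th)),np.sin(np.radians(th))]); n=np.array([-u[1],u[0]])
    print(th,"mark corners",[proj(W,np.r_[P+u*a+n*b,.012]).round(1).tolist() for a in(.075,.125) for b in(-.015,.015)],"bar",[proj(W,np.r_[P+u*a,.205]).round(1).tolist() for a in(.08,.15)])
for n in("muffs","crown"):
    a=[d["at"] for d in robot.pinpoint(n,S)];b=[d["at"] for d in robot.pinpoint(n,T)]
    for x in a:
        for y in b:
            X=tri([(S,x),(T,y)])
            if abs(X[2]-(.163 if n=="crown" else 0))<.02: print(n,x,y,X,np.abs(proj(S,X)-x).max())
E
python3 q.py
```

```text
20 [ 73  72  73  74  71  73  74  73  76  59  45  43  41  78 101 113 122 127
 136 138 144 153 162 159 152 148 143 141 138 130 120 104  75  74  76  73
  75  77]
60 [ 73  74  71  49  46  44  46  46  46  46  45  49 122  99  97 111 123 131
 134 141 146 151 159 156 154 148 145 144 138 133 125 108 211 221 218 103
  74  75]
70 [ 72  48  48  47  48  45  46  44  47  46  46  50 102 112  98 111 119 130
 133 138 145 149 156 156 152 148 147 143 138 133 122 110 211 217 217  95
  74  75]
80 [ 51  47  48  46  48  49  47  47  46  48  45  49  84 109  95 109 118 129
 133 140 144 151 156 156 153 149 146 144 139 134 125 107 210 218 216 128
  79  75]
90 [ 46  47  48  48  51  50  49  47  47  50  48  50  66 122  94 107 120 129
 135 139 145 150 155 155 151 149 148 144 140 133 125 129 210 217 218 127
  80  75]
110 [ 84  83  80  84  78  79  81  80  79  77  80  76 128 139  96 106 117 127
 135 141 145 149 154 153 152 150 147 146 140 133 125 112 134 139 141 139
 140 136]
130 [ 86  86  81  83  82  81  82  85 134 144 152 151 144 146 101 104 118 127
 132 139 144 148 154 153 152 150 150 145 140 136 125 111 137 138 135 139
 143 140]
150 [ 88  88  87  90  89  85  87  88 140 147 148 144 146 146 108 101 116 125
 133 138 145 148 151 154 151 152 149 146 142 136 125 111 136 134 130 137
 137 133]
-105.5 mark corners [[308.8, 56.8], [331.8, 56.0], [310.3, 96.8], [332.6, 96.0]] bar [[322.0, 29.7], [324.6, 125.4]]
-107.5 mark corners [[306.7, 56.4], [329.8, 56.4], [307.0, 96.4], [329.4, 96.5]] bar [[318.2, 29.7], [318.1, 125.5]]
-109.5 mark corners [[304.7, 55.9], [327.8, 56.8], [303.8, 96.0], [326.1, 96.8]] bar [[314.5, 29.7], [311.5, 125.4]]
muffs [230.7, 232.9] [398.5, 190.4] [ 0.538 -0.206  0.012] 1.2220277294477455
muffs [206.4, 208.4] [429.6, 219.8] [ 0.434 -0.305 -0.01 ] 1.7444124818340754
muffs [246.0, 174.6] [396.6, 260.2] [ 0.299 -0.194 -0.011] 0.24548185408713152
```

The bar's image centre (col ≈318.4) sits within about 1.3 px (1–2 mm, ≤1°) of the mark's centre (cols 308–331), and the two run parallel. The swing is done. Next I look at the large muffs from above.

Run:
```python
from h import *
plan([.572,-.245,.37],139)
```

```text
t [-0.339  0.164 -0.048] a [-0.001  0.    -0.491]
t [-0.376  0.024 -0.048] a [ 0.     0.    -0.491]
t [-0.358 -0.119 -0.048] a [ 0.     0.    -0.491]
```

Emit:
{"method": "drive_tool", "body": {"commands": [{"hand": 1, "tx": -0.339, "ty": 0.164, "tz": -0.04, "ax": 0, "ay": 0, "az": -0.491}, {"hand": 1, "tx": -0.339, "ty": 0.164, "tz": -0.04, "ax": 0, "ay": 0, "az": -0.491}, {"hand": 1, "tx": -0.339, "ty": 0.164, "tz": -0.04, "ax": 0, "ay": 0, "az": -0.491}, {"hand": 1, "tx": -0.339, "ty": 0.164, "tz": -0.04, "ax": 0, "ay": 0, "az": -0.491}]}}

```text
time_s: 8.92
tool_pos: [0.545, -0.062, 0.3449]
eef_rot: [0.001, 0.676, 0.737, -0.0]
contact_force: [-0.9, 0.0, 0.2]
finger_gap: 0.0851
grip_force: 0.0
```

Emit:
{"method": "drive_tool", "body": {"commands": [{"hand": 1, "tx": -0.376, "ty": 0.024, "tz": -0.04, "ax": 0, "ay": 0, "az": -0.491}, {"hand": 1, "tx": -0.376, "ty": 0.024, "tz": -0.04, "ax": 0, "ay": 0, "az": -0.491}, {"hand": 1, "tx": -0.376, "ty": 0.024, "tz": -0.04, "ax": 0, "ay": 0, "az": -0.491}, {"hand": 1, "tx": -0.376, "ty": 0.024, "tz": -0.04, "ax": 0, "ay": 0, "az": -0.491}]}}

```text
time_s: 9.25
tool_pos: [0.5586, -0.1554, 0.3547]
eef_rot: [0.001, 0.522, 0.853, -0.0]
contact_force: [-0.6, -1.0, 0.1]
finger_gap: 0.0853
grip_force: 0.0
```

Emit:
{"method": "drive_tool", "body": {"commands": [{"hand": 1, "tx": -0.358, "ty": -0.119, "tz": -0.04, "ax": 0, "ay": 0, "az": -0.491}, {"hand": 1, "tx": -0.358, "ty": -0.119, "tz": -0.04, "ax": 0, "ay": 0, "az": -0.491}, {"hand": 1, "tx": -0.358, "ty": -0.119, "tz": -0.04, "ax": 0, "ay": 0, "az": -0.491}, {"hand": 1, "tx": -0.358, "ty": -0.119, "tz": -0.04, "ax": 0, "ay": 0, "az": -0.491}, {"hand": 1, "tx": -0.358, "ty": -0.119, "tz": -0.04, "ax": 0, "ay": 0, "az": -0.491}]}}

```text
time_s: 9.67
tool_pos: [0.5716, -0.2457, 0.364]
eef_rot: [-0.0, 0.352, 0.936, 0.0]
contact_force: [-0.1, 0.2, -0.0]
finger_gap: 0.0851
grip_force: 0.0
```

Run:
```python
from h import *
st=robot.read_state(); print(st["time_s"],st["tool_pos"],yaw_now(),st["joint_positions"])
W=robot.snapshot("wrist"); save(W,"w6")
for d in robot.pinpoint("crown",W): print("crown",d["at"],onz(W,d["at"],.163),d["confidence"])
for d in robot.pinpoint("muffs",W): print("muffs",d["at"],onz(W,d["at"],0),d["confidence"])
for d in robot.trace("muffs",W): print(d["extent"],d["confidence"])
```

```text
9.6667 [ 0.572 -0.246  0.364] 138.72634895068242 [-0.425  0.302  1.497  0.     1.344 -1.276]
crown [319.1, 109.8] [ 0.53  -0.204  0.163] 0.97
crown [203.4, 110.0] [ 0.453 -0.291  0.163] 0.95
[202.0, 2.3, 247.3, 19.7] 0.88
[181.9, 56.3, 257.1, 154.9] 0.66
[282.4, 34.6, 349.2, 175.9] 0.65
```

View pics/w6.png

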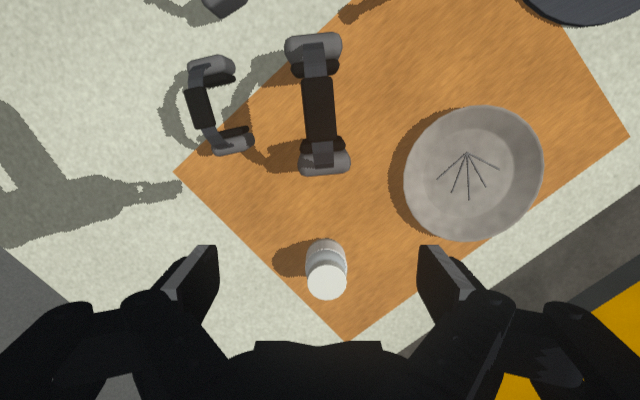

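The view shows the large muffs with the pad centred at (319,108) and cups at (313,50) and (325,162). The medium set is at (205,105) and the jar at (327,270). I'll measure the pad's top face for centre and angle.

```bash
cat > pad.py <<'E'
from h import *
W=robot.snapshot("wrist"); g=cv2.cvtColor(W["frame"],cv2.COLOR_RGB2GRAY)
a=np.array(robot.pinpoint("crown",W)[0]["at"]).astype(int); print("px",a,"grey",g[a[1],a[0]-26:a[0]+27:2])
m=np.zeros_like(g); m[a[1]-50:a[1]+50,a[0]-35:a[0]+36]=(g<42)[a[1]-50:a[1]+50,a[0]-35:a[0]+36]
m=cv2.morphologyEx(m,cv2.MORPH_OPEN,np.ones((9,9),np.uint8))
n,l,s,c=cv2.connectedComponentsWithStats(m); i=l[a[1],a[0]]; print(s[i],c[i])
q=np.argwhere(l==i)[:,::-1]
P=np.array([onz(W,x,.185)[:2]*1000 for x in q],np.float32); (cx,cy),(w,h),A=cv2.minAreaRect(P); print("rect",cx,cy,w,h,A)
e,v=np.linalg.eigh(np.cov(P.T)); print("centroid",P.mean(0),"axis deg",np.degrees(np.arctan2(v[1,1],v[0,1])),"len",np.sqrt(12*e))
E
python3 pad.py
```

```text
px [202 108] grey [112 194 193 199 205 198  39  37  39  39  37  40  39  37  38  38  33  89
 192 198 198 191 189 170 108 113 110]
[185  88  28  41 815] [198.564 108.032]
rect 453.69415283203125 -286.36688232421875 19.958986282348633 37.010746002197266 61.40806579589844
centroid [ 453.468 -286.417] axis deg 152.0481449144169 len [19.186 36.033]
```

That run picked the medium set because the detection order changed, so I'll choose the detection nearest (319,108) instead.

```bash
sed -i 's/^a=np.array.*at"\]).astype(int);/a=min((np.array(d["at"]) for d in robot.pinpoint("crown",W)),key=lambda x:np.hypot(*(x-[319,108]))).astype(int);/' pad.py; python3 pad.py
```

```text
px [317 108] grey [153 157 148 152 147 128  31  35  39  36  36  35  36  34  34  36  36  36
  37  36  38  79 147 146 145 146 151]
[ 300   78   34   76 1969] [316.349 111.118]
rect 532.8209838867188 -208.0736846923828 31.42623519897461 69.96435546875 47.14562225341797
centroid [ 528.75  -205.394] axis deg 135.26517387413563 len [28.619 62.766]
```

```bash
cat >> pad.py <<'E'
L=[];C=[];Rr=[]
for r in range(76,156,6):
    xs=q[q[:,1]==r][:,0]; print(r,(xs.min(),xs.max()) if len(xs) else None, g[r,296:342:2])
E
python3 pad.py
```

```text
px [318 111] grey [149 151 150 146 142  83  33  36  37  36  35  35  37  37  37  36  35  39
  38  38  40 139 146 145 145 137 141]
[ 300   78   34   75 1861] [316.731 111.147]
rect 532.7025756835938 -208.0384521484375 30.724632263183594 69.509033203125 46.0493278503418
centroid [ 529.064 -205.507] axis deg 132.192665774327 len [27.152 61.484]
76 None [ 29  31  31  27  68  72  68  69  70  69  67  63  64  62  59  44  93 133
 134 138 142 139 137]
82 (np.int64(308), np.int64(330)) [ 81  84  37  33  38  37  37  39  37  37  39  35  37  40  38  38  38  41
 131 137 141 141 139]
88 (np.int64(302), np.int64(331)) [151 148  59  30  37  39  36  36  37  35  37  37  36  39  37  37  37  39
 105 141 142 147 140]
94 (np.int64(302), np.int64(331)) [144 148 119  29  39  38  39  38  37  38  39  36  39  39  37  39  38  38
  54 142 144 142 145]
100 (np.int64(302), np.int64(332)) [149 146 149  34  32  33  38  38  32  35  37  37  38  39  37  36  35  38
  36 140 139 144 140]
106 (np.int64(303), np.int64(332)) [154 150 152  52  33  37  36  35  38  40  35  36  38  38  36  37  37  35
  38 137 144 146 147]
112 (np
[... 234 characters left out ...]
8  70 139 142 150]
124 (np.int64(305), np.int64(333)) [149 155 146 149  49  33  33  38  34  35  33  36  38  38  39  38  41  39
  39  38 145 142 137]
130 (np.int64(305), np.int64(328)) [142 139 140 136  83  35  36  35  36  38  37  37  38  37  38  39  37  42
  37  40 141 143 146]
136 (np.int64(306), np.int64(328)) [137 139 137 136 134  30  36  38  36  38  39  39  35  38  39  38  38  39
  41  39  32  43 113]
142 (np.int64(301), np.int64(309)) [77 77 73 28 30 29 32 40 38 39 45 50 50 57 62 65 67 64 36 34 36 37 37]
148 (np.int64(300), np.int64(309)) [84 62 33 35 37 40 39 38 67 70 66 63 64 65 67 67 65 66 46 37 37 37 37]
154 None [78 81 56 54 50 55 56 61 59 59 58 57 58 59 56 60 55 59 68 88 90 93 93]
```

Run:
```python
from h import *
W=robot.snapshot("wrist")
c=[onz(W,p,.185)[:2] for p in [(299.7,79),(331.3,79),(306.3,139),(337,139)]]; c=np.array(c)
up=(c[0]+c[1])/2; lo=(c[2]+c[3])/2; d=up-lo
ang=np.degrees(np.arctan2(d[1],d[0])); print("centre",c.mean(0),"len",np.linalg.norm(d),"w",np.linalg.norm(c[0]-c[1]),np.linalg.norm(c[2]-c[3]),"ang",ang)
k=[onz(W,p,.088)[:2] for p in [(313,48),(325,163)]]; d=k[0]-k[1]; print("cups",np.mean(k,0),np.linalg.norm(d),np.degrees(np.arctan2(d[1],d[0])))
u=np.array([np.cos(np.radians(ang)),np.sin(np.radians(ang))])
plan(np.r_[c.mean(0),.24],ang); print(); plan(np.r_[c.mean(0),.165],ang,cur=(np.r_[c.mean(0),.24],ang))
```

```text
centre [ 0.529 -0.203] len 0.05510071699581287 w 0.029067086074401602 0.02958750827450454 ang 144.94262993577016
cups [ 0.53  -0.203] 0.13686917617590813 145.08641501941125
t [0.238 0.013 0.499] a [ 0.     0.    -0.134]

t [0.  0.  0.3] a [0. 0. 0.]
```

Pad width comes to 29–30 mm, the angle is 145°, and the cups agree on the centre (0.529, −0.203). I approach and grip.

Emit:
{"method": "drive_tool", "body": {"commands": [{"hand": 1, "tx": 0.238, "ty": 0.013, "tz": 0.15, "ax": 0, "ay": 0, "az": -0.134}, {"hand": 1, "tx": 0.238, "ty": 0.013, "tz": 0.3, "ax": 0, "ay": 0, "az": -0.134}, {"hand": 1, "tx": 0.238, "ty": 0.013, "tz": 0.4, "ax": 0, "ay": 0, "az": -0.134}, {"hand": 1, "tx": 0.238, "ty": 0.013, "tz": 0.499, "ax": 0, "ay": 0, "az": -0.134}, {"hand": 1, "tx": 0.238, "ty": 0.013, "tz": 0.499, "ax": 0, "ay": 0, "az": -0.134}], "squeeze": 40}}

```text
time_s: 10.63
tool_pos: [0.5255, -0.202, 0.2348]
eef_rot: [-0.005, 0.301, 0.954, 0.0]
contact_force: [-0.0, -0.1, -0.5]
finger_gap: 0.0853
grip_force: 0.0
```

Run:
```python
from h import *
st=robot.read_state(); print(st["tool_pos"],yaw_now(),st["contact_force"])
W=robot.snapshot("wrist"); save(W,"w7")
plan([.529,-.203,.165],145)
```

```text
[ 0.526 -0.202  0.235] 144.95763993828555 [-0.031 -0.096 -0.53 ]
t [-0.006  0.004  0.291] a [-0.002 -0.006 -0.001]
```

View pics/w7.png

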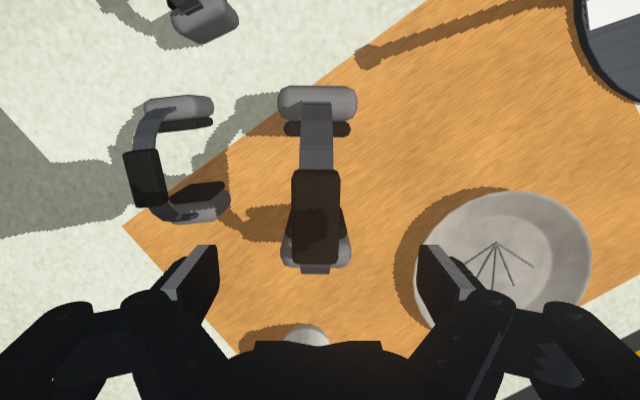

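The pad at (316,218) sits centred and square between the fingertips at (219,250) and (418,250). I go down and grip.

Emit:
{"method": "drive_tool", "body": {"commands": [{"hand": 1, "tx": -0.003, "ty": 0.002, "tz": 0.09, "ax": 0, "ay": 0, "az": 0}, {"hand": 1, "tx": -0.003, "ty": 0.002, "tz": 0.18, "ax": 0, "ay": 0, "az": 0}, {"hand": 1, "tx": -0.003, "ty": 0.002, "tz": 0.26, "ax": 0, "ay": 0, "az": 0}, {"hand": 1, "tx": -0.003, "ty": 0.002, "tz": 0.29, "ax": 0, "ay": 0, "az": 0}, {"hand": 1, "tx": -0.003, "ty": 0.002, "tz": 0.29, "ax": 0, "ay": 0, "az": 0}], "squeeze": 40}}

```text
time_s: 11.1
tool_pos: [0.5304, -0.2041, 0.1674]
eef_rot: [-0.0, 0.301, 0.954, 0.0]
contact_force: [-0.4, 0.1, 0.6]
finger_gap: 0.0855
grip_force: 0.0
```

Emit:
{"method": "drive_tool", "body": {"commands": [{"hand": 0.2, "tx": 0, "ty": 0, "tz": 0, "ax": 0, "ay": 0, "az": 0}, {"hand": 0.2, "tx": 0, "ty": 0, "tz": 0, "ax": 0, "ay": 0, "az": 0}, {"hand": 0.2, "tx": 0, "ty": 0, "tz": 0, "ax": 0, "ay": 0, "az": 0}, {"hand": 0.2, "tx": 0, "ty": 0, "tz": 0, "ax": 0, "ay": 0, "az": 0}, {"hand": 0.2, "tx": 0, "ty": 0, "tz": 0, "ax": 0, "ay": 0, "az": 0}]}}

```text
time_s: 11.52
tool_pos: [0.5305, -0.2042, 0.1685]
eef_rot: [0.001, 0.301, 0.954, -0.0]
contact_force: [-0.5, -1.2, 2.6]
finger_gap: 0.0292
grip_force: 39.3
```

Run:
```python
from h import *
st=robot.read_state(); print(st["time_s"],st["tool_pos"],yaw_now(),st["contact_force"],st["finger_gap"],st["grip_force"],st["joint_positions"])
```

```text
11.5167 [ 0.531 -0.204  0.168] 144.94351401487017 [-0.528 -1.242  2.641] 0.029241153132703274 39.29133474826813 [-0.388  0.421  1.804 -0.001  0.914 -1.347]
```

Gripped, with a gap of 29.2 mm. Now I lift and plan to a point in front of the arm's tip.

Emit:
{"method": "drive_tool", "body": {"commands": [{"hand": 0.2, "tx": 0, "ty": 0, "tz": -0.06, "ax": 0, "ay": 0, "az": 0}, {"hand": 0.2, "tx": 0, "ty": 0, "tz": -0.15, "ax": 0, "ay": 0, "az": 0}, {"hand": 0.2, "tx": 0, "ty": 0, "tz": -0.25, "ax": 0, "ay": 0, "az": 0}, {"hand": 0.2, "tx": 0, "ty": 0, "tz": -0.35, "ax": 0, "ay": 0, "az": 0}, {"hand": 0.2, "tx": 0, "ty": 0, "tz": -0.35, "ax": 0, "ay": 0, "az": 0}]}}

```text
time_s: 11.93
tool_pos: [0.5325, -0.2048, 0.2599]
eef_rot: [0.004, 0.301, 0.954, -0.0]
contact_force: [1.9, -0.9, -2.1]
finger_gap: 0.0291
grip_force: 40.4
```

Run:
```python
from h import *
st=robot.read_state(); print(st["tool_pos"],yaw_now(),st["contact_force"],st["finger_gap"],st["grip_force"],st["moment"])
plan([.510,-.032,.252],162.8); S=robot.snapshot("scene"); save(S,"s8")
X=[.557,.1206,.205]
```

```text
[ 0.532 -0.205  0.26 ] 144.9456429305556 [ 1.926 -0.928 -2.101] 0.029090301386538304 40.42070388793945 [-0.084 -0.188  0.013]
t [0.471 0.514 0.029] a [ 0.001  0.01  -0.397]
```

Emit:
{"method": "drive_tool", "body": {"commands": [{"hand": 0.2, "tx": 0.07, "ty": 0.077, "tz": 0, "ax": 0, "ay": 0, "az": -0.06}, {"hand": 0.2, "tx": 0.165, "ty": 0.18, "tz": 0, "ax": 0, "ay": 0, "az": -0.14}, {"hand": 0.2, "tx": 0.26, "ty": 0.283, "tz": 0, "ax": 0, "ay": 0, "az": -0.22}, {"hand": 0.2, "tx": 0.355, "ty": 0.386, "tz": 0.015, "ax": 0, "ay": 0, "az": -0.3}, {"hand": 0.2, "tx": 0.425, "ty": 0.462, "tz": 0.015, "ax": 0, "ay": 0, "az": -0.36}]}}

```text
time_s: 12.4
tool_pos: [0.5072, -0.0459, 0.249]
eef_rot: [-0.002, 0.162, 0.987, 0.0]
contact_force: [-0.1, -0.0, -2.4]
finger_gap: 0.029
grip_force: 40.5
```

Run:
```python
from h import *
st=robot.read_state(); print(st["tool_pos"],yaw_now(),st["finger_gap"],st["grip_force"])
plan([.512,-.026,.254],162.8)
W=robot.snapshot("wrist"); save(W,"w9")
for d in robot.pinpoint("bar_tip",W): print("tip",d["at"],onz(W,d["at"],.205),d["confidence"])
for d in robot.pinpoint("bar_hang",W): print("hang",d["at"],onz(W,d["at"],.205),d["confidence"])
T=robot.snapshot("top")
for n in("bar_tip","crown","bar_hang"):
  for d in robot.pinpoint(n,T): print(n,d["at"],onz(T,d["at"],.205 if n[0]=="b" else .248),d["confidence"])
```

```text
[ 0.507 -0.046  0.249] 161.33532188955908 0.02900920364754065 40.514763593673706
t [ 0.007  0.082 -0.02 ] a [-0.    -0.005 -0.033]
tip [447.4, 216.4] [0.532 0.029 0.205] 0.95
hang [608.2, 209.6] [0.559 0.12  0.205] 0.62
bar_tip [327.5, 191.6] [0.528 0.04  0.205] 0.6
crown [438.7, 218.3] [ 0.444 -0.269  0.248] 0.79
crown [401.4, 265.6] [ 0.315 -0.161  0.248] 0.49
bar_hang [300.4, 183.3] [0.554 0.119 0.205] 0.91
```

The tip is measured at (0.532, 0.029) and the hang point at (0.559, 0.120), both in line with my goal of (0.557, 0.1206). I slide in along the bar.

Emit:
{"method": "drive_tool", "body": {"commands": [{"hand": 0.2, "tx": 0.007, "ty": 0.04, "tz": -0.02, "ax": 0, "ay": 0, "az": -0.033}, {"hand": 0.2, "tx": 0.007, "ty": 0.082, "tz": -0.02, "ax": 0, "ay": 0, "az": -0.033}, {"hand": 0.2, "tx": 0.007, "ty": 0.082, "tz": -0.02, "ax": 0, "ay": 0, "az": -0.033}]}}

```text
time_s: 13.0
tool_pos: [0.5154, -0.0271, 0.2566]
eef_rot: [0.001, 0.151, 0.989, 0.0]
contact_force: [0.1, 0.3, -2.5]
finger_gap: 0.029
grip_force: 40.8
```

Run:
```python
from h import *
st=robot.read_state(); print(st["tool_pos"],yaw_now(),st["finger_gap"],st["grip_force"])
plan([.557,.1206,.254],162.8)
```

```text
[ 0.515 -0.027  0.257] 162.62483253556272 0.028993889425750933 40.815550088882446
t [0.018 0.614 0.011] a [ 0.001  0.002 -0.004]
```

Emit:
{"method": "drive_tool", "body": {"commands": [{"hand": 0.2, "tx": 0.012, "ty": 0.1, "tz": 0, "ax": 0, "ay": 0, "az": 0}, {"hand": 0.2, "tx": 0.012, "ty": 0.22, "tz": 0, "ax": 0, "ay": 0, "az": 0}, {"hand": 0.2, "tx": 0.015, "ty": 0.34, "tz": 0, "ax": 0, "ay": 0, "az": 0}, {"hand": 0.2, "tx": 0.018, "ty": 0.46, "tz": 0, "ax": 0, "ay": 0, "az": 0}, {"hand": 0.2, "tx": 0.018, "ty": 0.55, "tz": 0, "ax": 0, "ay": 0, "az": 0}]}}

```text
time_s: 13.42
tool_pos: [0.5517, 0.1066, 0.2562]
eef_rot: [0.0, 0.151, 0.989, 0.0]
contact_force: [0.5, 0.1, -2.2]
finger_gap: 0.0295
grip_force: 40.9
```

Emit:
{"method": "drive_tool", "body": {"commands": [{"hand": 0.2, "tx": 0, "ty": 0.04, "tz": 0, "ax": 0, "ay": 0, "az": 0}, {"hand": 0.2, "tx": 0, "ty": 0.064, "tz": 0, "ax": 0, "ay": 0, "az": 0}, {"hand": 0.2, "tx": 0, "ty": 0.064, "tz": 0, "ax": 0, "ay": 0, "az": 0}, {"hand": 0.2, "tx": 0, "ty": 0.064, "tz": 0, "ax": 0, "ay": 0, "az": 0}]}}

```text
time_s: 13.75
tool_pos: [0.5556, 0.119, 0.2559]
eef_rot: [-0.0, 0.151, 0.989, -0.0]
contact_force: [-0.0, -0.2, -2.0]
finger_gap: 0.0289
grip_force: 40.9
```

Run:
```python
from h import *
st=robot.read_state(); print(st["tool_pos"],yaw_now(),st["finger_gap"],st["grip_force"],st["contact_force"])
plan([.557,.1206,.2165],162.8)
```

```text
[0.556 0.119 0.256] 162.63235615863502 0.028937442184287374 40.923142433166504 [-0.003 -0.182 -2.003]
t [-0.004  0.008  0.157] a [-0.001 -0.001 -0.004]
```

Emit:
{"method": "drive_tool", "body": {"commands": [{"hand": 0.2, "tx": -0.004, "ty": 0.008, "tz": 0.04, "ax": 0, "ay": 0, "az": 0}, {"hand": 0.2, "tx": -0.004, "ty": 0.008, "tz": 0.08, "ax": 0, "ay": 0, "az": 0}, {"hand": 0.2, "tx": -0.004, "ty": 0.008, "tz": 0.115, "ax": 0, "ay": 0, "az": 0}, {"hand": 0.2, "tx": -0.004, "ty": 0.008, "tz": 0.135, "ax": 0, "ay": 0, "az": 0}, {"hand": 0.2, "tx": -0.004, "ty": 0.008, "tz": 0.14, "ax": 0, "ay": 0, "az": 0}]}}

```text
time_s: 14.17
tool_pos: [0.5564, 0.1206, 0.2192]
eef_rot: [-0.001, 0.151, 0.988, -0.001]
contact_force: [0.1, -0.6, -3.2]
finger_gap: 0.0292
grip_force: 40.9
```

Emit:
{"method": "drive_tool", "body": {"commands": [{"hand": 0.2, "tx": 0, "ty": 0, "tz": 0.004, "ax": 0, "ay": 0, "az": 0}, {"hand": 0.2, "tx": 0, "ty": 0, "tz": 0.006, "ax": 0, "ay": 0, "az": 0}, {"hand": 0.2, "tx": 0, "ty": 0, "tz": 0.008, "ax": 0, "ay": 0, "az": 0}, {"hand": 0.2, "tx": 0, "ty": 0, "tz": 0.008, "ax": 0, "ay": 0, "az": 0}]}}

```text
time_s: 14.5
tool_pos: [0.5577, 0.1213, 0.2194]
eef_rot: [0.0, 0.151, 0.989, 0.0]
contact_force: [0.1, -0.9, -2.4]
finger_gap: 0.029
grip_force: 40.9
```

Emit:
{"method": "drive_tool", "body": {"commands": [{"hand": 0.2, "tx": 0, "ty": 0, "tz": 0.004, "ax": 0, "ay": 0, "az": 0}, {"hand": 0.2, "tx": 0, "ty": 0, "tz": 0.006, "ax": 0, "ay": 0, "az": 0}, {"hand": 0.2, "tx": 0, "ty": 0, "tz": 0.006, "ax": 0, "ay": 0, "az": 0}]}}

```text
time_s: 14.75
tool_pos: [0.5574, 0.1212, 0.2176]
eef_rot: [0.0, 0.151, 0.989, 0.0]
contact_force: [-0.8, 0.1, -2.1]
finger_gap: 0.029
grip_force: 40.9
```

Emit:
{"method": "drive_tool", "body": {"commands": [{"hand": 0.2, "tx": 0, "ty": 0, "tz": 0.004, "ax": 0, "ay": 0, "az": 0}, {"hand": 0.2, "tx": 0, "ty": 0, "tz": 0.004, "ax": 0, "ay": 0, "az": 0}]}}

```text
time_s: 14.92
tool_pos: [0.5576, 0.1213, 0.217]
eef_rot: [0.0, 0.151, 0.989, 0.0]
contact_force: [-1.8, -0.1, 2.4]
finger_gap: 0.0292
grip_force: 41.4
```

Contact is felt at TCP z 0.217, as expected. I release, then rise straight up.

Emit:
{"method": "drive_tool", "body": {"commands": [{"hand": 0.38, "tx": 0, "ty": 0, "tz": 0, "ax": 0, "ay": 0, "az": 0}, {"hand": 0.45, "tx": 0, "ty": 0, "tz": 0, "ax": 0, "ay": 0, "az": 0}, {"hand": 0.55, "tx": 0, "ty": 0, "tz": 0, "ax": 0, "ay": 0, "az": 0}, {"hand": 0.65, "tx": 0, "ty": 0, "tz": 0, "ax": 0, "ay": 0, "az": 0}, {"hand": 0.65, "tx": 0, "ty": 0, "tz": 0, "ax": 0, "ay": 0, "az": 0}]}}

```text
time_s: 15.33
tool_pos: [0.5575, 0.1212, 0.2166]
eef_rot: [0.0, 0.151, 0.989, 0.0]
contact_force: [-0.1, -0.7, -0.8]
finger_gap: 0.056
grip_force: 0.0
```

Emit:
{"method": "drive_tool", "body": {"commands": [{"hand": 0.65, "tx": 0, "ty": 0, "tz": -0.05, "ax": 0, "ay": 0, "az": 0}, {"hand": 0.65, "tx": 0, "ty": 0, "tz": -0.15, "ax": 0, "ay": 0, "az": 0}, {"hand": 0.65, "tx": 0, "ty": 0, "tz": -0.28, "ax": 0, "ay": 0, "az": 0}, {"hand": 0.65, "tx": 0, "ty": 0, "tz": -0.4, "ax": 0, "ay": 0, "az": 0}, {"hand": 0.65, "tx": 0, "ty": 0, "tz": -0.4, "ax": 0, "ay": 0, "az": 0}]}}

```text
time_s: 15.75
tool_pos: [0.5605, 0.1218, 0.323]
eef_rot: [0.005, 0.151, 0.989, 0.002]
contact_force: [-0.3, 0.2, 1.2]
finger_gap: 0.0557
grip_force: 0.0
```

Emit:
{"method": "drive_tool", "body": {"commands": [{"hand": 0.65, "tx": -0.1, "ty": -0.15, "tz": -0.1, "ax": 0, "ay": 0, "az": 0.15}, {"hand": 0.65, "tx": -0.2, "ty": -0.25, "tz": -0.1, "ax": 0, "ay": 0, "az": 0.3}, {"hand": 0.65, "tx": -0.25, "ty": -0.3, "tz": -0.1, "ax": 0, "ay": 0, "az": 0.3}, {"hand": 0.65, "tx": -0.25, "ty": -0.3, "tz": -0.1, "ax": 0, "ay": 0, "az": 0.3}, {"hand": 0.65, "tx": -0.25, "ty": -0.3, "tz": -0.1, "ax": 0, "ay": 0, "az": 0.3}]}}

```text
time_s: 16.17
tool_pos: [0.5947, 0.0302, 0.341]
eef_rot: [-0.0, 0.267, 0.964, 0.0]
contact_force: [-0.9, -0.1, 0.0]
finger_gap: 0.0558
grip_force: 0.0
```

Run:
```python
from h import *
st=robot.read_state(); print(st["time_s"],st["tool_pos"],yaw_now(),st["contact_force"])
W=robot.snapshot("wrist");S=robot.snapshot("scene");T=robot.snapshot("top")
g=lambda p,a,b,c,d:cv2.resize(p["frame"][b:d,a:c],(390,290),interpolation=cv2.INTER_CUBIC)
cv2.imwrite("pics/f.png",np.vstack([np.hstack([cv2.resize(W["frame"],(390,290)),g(S,310,130,470,300)]),np.hstack([g(T,230,120,350,260),cv2.resize(S["frame"],(390,290))])])[:,:,::-1])
for k,p in (("W",W),("S",S),("T",T)):
  for n,z in (("crown",.212),("bar_tip",.205),("bar_hang",.205),("mark",.012)):
    for d in robot.pinpoint(n,p)[:2]: print(k,n,np.round(d["at"]),onz(p,d["at"],z),round(d["confidence"],2))
```

```text
16.1667 [0.595 0.03  0.341] 149.02779744071654 [-0.893 -0.05   0.011]
W crown [395.  86.] [0.559 0.124 0.212] 0.82
W crown [434.  75.] [0.568 0.153 0.212] 0.57
W bar_tip [278. 120.] [0.534 0.031 0.205] 0.87
W bar_hang [387.  87.] [0.557 0.12  0.205] 0.8
W mark [370.  90.] [0.563 0.135 0.012] 0.58
S crown [194. 182.] [ 0.515 -0.27   0.212] 0.82
S crown [353. 192.] [0.549 0.125 0.212] 0.77
S bar_tip [315. 190.] [0.537 0.033 0.205] 0.6
S bar_hang [349. 197.] [0.56  0.116 0.205] 0.7
S mark [350. 241.] [0.567 0.129 0.012] 0.64
T crown [298. 186.] [0.547 0.126 0.212] 0.9
T crown [439. 220.] [ 0.44  -0.279  0.212] 0.89
T bar_tip [330. 190.] [0.533 0.033 0.205] 0.66
T bar_hang [299. 183.] [0.555 0.123 0.205] 0.52
T mark [301. 187.] [0.555 0.131 0.012] 0.97
T mark [330. 193.] [0.533 0.032 0.012] 0.25
```

View pics/f.png

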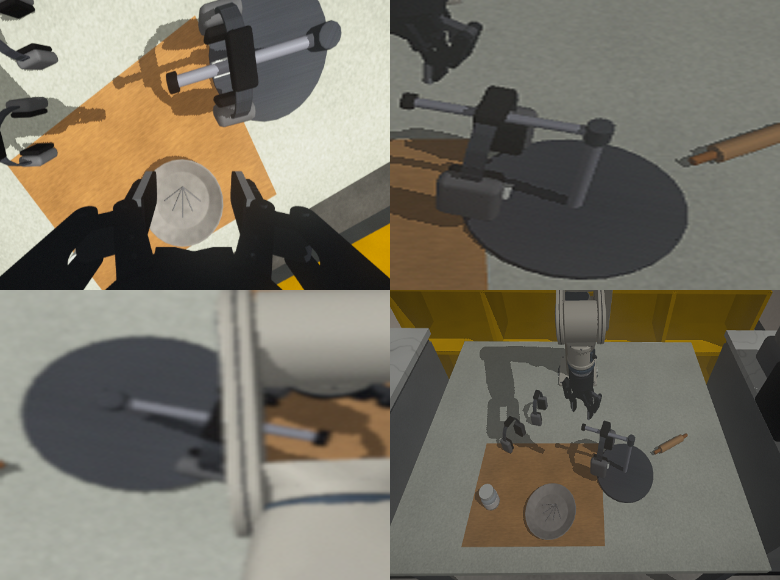

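The pictures show the muffs hanging by the pad on the bar between hub and knob, one cup each side. The arm is over the mark, and the plate, jar and roller are untouched. I'll check that they hang still before handing in.

Emit:
{"method": "drive_tool", "body": {"commands": [{"hand": 0.65, "tx": 0, "ty": 0, "tz": 0, "ax": 0, "ay": 0, "az": 0}, {"hand": 0.65, "tx": 0, "ty": 0, "tz": 0, "ax": 0, "ay": 0, "az": 0}, {"hand": 0.65, "tx": 0, "ty": 0, "tz": 0, "ax": 0, "ay": 0, "az": 0}, {"hand": 0.65, "tx": 0, "ty": 0, "tz": 0, "ax": 0, "ay": 0, "az": 0}, {"hand": 0.65, "tx": 0, "ty": 0, "tz": 0, "ax": 0, "ay": 0, "az": 0}]}}

```text
time_s: 17.33
tool_pos: [0.5947, 0.0309, 0.3416]
eef_rot: [0.0, 0.266, 0.964, -0.0]
contact_force: [-0.3, -0.9, 0.1]
finger_gap: 0.0556
grip_force: 0.0
```

Run:
```python
from h import *
f=[]
for i in range(5): f.append(robot.snapshot("wrist")["frame"][:230].astype(float)); [robot.snapshot("scene") for _ in range(2)]
d=[cv2.GaussianBlur(abs(x-f[0]).mean(2),(5,5),0).max() for x in f[1:]]; print("max change",d)
if max(d)<25: print(robot.sign_off())
```

```text
max change [np.float64(29.58072916666667), np.float64(29.341145833333332), np.float64(29.434895833333336), np.float64(29.169270833333332)]
```

Run:
```python
from h import *
f=[]
for i in range(4): f.append(robot.snapshot("wrist")["frame"][:230].astype(float)); [robot.snapshot("scene") for _ in range(3)]
d=[]
for x in f[1:]:
    e=cv2.GaussianBlur(abs(x-f[0]).mean(2),(5,5),0); d.append(e.max()); print(e.max(),np.unravel_index(e.argmax(),e.shape))
if max(d)<15: print(robot.sign_off())
```

```text
9.226562500000002 (np.int64(127), np.int64(294))
9.109375 (np.int64(127), np.int64(294))
8.515625000000002 (np.int64(127), np.int64(294))
the job is handed in; nothing more can be done
None
```

The arm is over the mark to within about 1°, and the largest ear defenders hang still on the bar between post and knob, one cup each side. The plate, jar and roller look untouched in the last pictures, and the job was handed in at about 18 s.

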